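# Lay out a stack of aeroplane blanks on their paper patterns

## Robot

A 6-joint arm with a two-finger parallel gripper is mounted at the origin on the work surface. World frame = base frame: x ahead of the robot, y to its left, z up, the work surface at z = 0. Lengths are in m, angles in rad, forces in N, time in s.
With the tool pointing down it reaches from about 0.35 to 0.775 m from the base axis. Payload 7.3 kg.
Tool frame: the origin (TCP) lies at the very end of the fingers, on their centre line; the grasp point (between the pads) lies 19 mm behind it (robot.pinch_z is the distance from the TCP to the grasp point, in m); z points along the fingers, y is the line along which they close (so a half turn about z gives the same grasp; the last joint's range is limited). The gripper opens to 92 mm and grips with 3 to 60 N. Pads are 19 mm wide; open, the fingers measure 130 mm over their backs; the gripper's body (75 mm by 190 mm) begins 47 mm behind the grasp point.
Start: joints at [1.127, 0.342, 1.524, -0, 1.275, -0.146], TCP at [0.154, 0.502, 0.227] pointing down, gripper open.
Joint ranges: [-2.53, 2.53], [-0.77, 2.02], [0.04, 2.7], [-1, 4.14], [0.28, 2.66], [-3.11, 3.11]. Speed limits (rad/s): [2.57, 2.57, 3.14, 3.14, 3.14, 3.14].

## Interface

Orientations are given as [roll, pitch, yaw] about the fixed x, y, z axes, in that order (R = Rz(yaw) Ry(pitch) Rx(roll)).
In Python, from cell import robot gives the robot as it stands.
- The arm moves only by the tool move_arm, never from a script. Its argument "motion" is a list of rows, each a list of 6 numbers: the shift along the tool's x, y, z in units of 0.1 m (1.0 is 0.1 m), then the turn, a rotation vector about the tool's x, y, z in units of pi rad (1.0 is pi rad). In form: [[dx, dy, dz, rx, ry, rz], ...]. A call has 1 to 12 rows; each row is the pose to reach, as a shift and turn from the pose commanded when the call began, along the tool's axes at that moment, turning the shorter way round; what a row does not reach only later rows make up. A row lasts 1/8 s, in which the tool goes at most 62.5 mm and 10.7 degrees, less where a joint would pass 70% of its speed; a pose out of reach is approached as far as the arm can. A call with a number of a shift or a turn outside -1 to 1 is refused whole. A call with a gripper value outside its range is refused whole. "fingers" is the opening, from -1 (shut) to 1 (fully open), set as the call begins (left out, the last holds). The fingers move at their own pace and stop on an object; "newtons" is the grip in N (left out, the last holds). Time passes only in rows, so rows that repeat a pose let the fingers close. It gives the time, the measured TCP pose, the force, the opening and the grip force at its end, in the units of the state.
- robot.observe(): the state, without advancing time (a new reading comes with each control period).
- robot.read_camera(name): name is "side" or "top"; returns a dict with "image" (384x512x3 uint8, red, green, blue), "range_z" (384x512 float32, m along the optical axis (not along the pixel's ray), 0 where there is no reading), "vfov" (degrees; the focal length in pixels is half the picture's height over the tangent of half this angle, whatever the lens; pixels are square), "cx", "cy" (the principal point, pixels), "k1" (the pictures are not rectified: a ray, as slopes to the right and down, at radius r is drawn at 1 + k1 r^2 times it, then the intrinsics apply), "extrinsics" (4x4, takes a point from camera to world coordinates). Camera axes: x right, y up, looking along -z (the intrinsics and any distortion apply to the point x, -y, -z); pixel columns grow to the right and rows downward; lengths in m; the calibration is good to about 2 mm. A picture is of the moment at which its call begins.
- robot.hand_in(): hands the job in; it is judged then, once.
The state is a dict: "time": time; "qpos": joint angles; "qvel": joint speeds; "joint_efforts": joint torques, N m; "tool_pos": TCP position; "tool_rot": TCP orientation; "contact_force": force on the tool from outside, world axes, zero at the start; "torque": the same for the moment, N m; "opening": finger opening in m; "grip_force": force on a finger pad.
Only numpy, scipy, OpenCV 4.12 (cv2) and the standard library are available. Lean on these libraries where they do the work, as an engineer would, in place of code of your own. Each camera call takes 0.05 s, during which the arm holds its last target. There are 200 camera calls.

## Task

The sanded pine parts of a model aeroplane are stacked on the bench. Take the stack apart from the top down, one part at a time, and lay each part flat on the paper pattern of its own shape, filling the drawn outline and the same way round, ready for checking before glue-up. Set the parts down, do not drop them, and leave the block plane and the tape roll where they are.

Things in the scene. Friction and masses are not known exactly. Their poses are not given: they have to be found in the camera images.
- wing_mid (a point): Bottom of the stack: the wing blank, plain pine, 200 x 62 mm, 12 mm thick, lying flat: the middle 70 mm has parallel edges 62 mm apart, then both edges taper alike to 48 mm wide at the rounded tips (the same after a half turn). Point: its centre, half-way up. x: along its length; y: across its width; z: up.
- fuselage_mid (a point): Second in the stack, lengthwise on the wing: the fuselage blank (side outline of an aeroplane), pine, 170 (x) x 40 (y) mm, 18 mm thick: rounded nose at x = +85 mm, straight edge along y = +20 mm; belly edge parallel at y = -20 mm from x = -28 to +55 mm, rising behind to a blunt tail 17 mm wide. A wing slot is pencilled round x = +26 mm. Point: the middle of length and width, half-way up. z: up.
- tailplane_mid (a point): On top of the fuselage, over its front or its rear half: the tailplane blank, like a small wing, pine, 84 x 34 mm, 12 mm thick; the middle 36 mm has parallel edges 34 mm apart, then both edges taper alike to 27 mm at the rounded tips (the same after a half turn). Point: its centre, half-way up. x: along its length; y: across its width; z: up.
- fin_mid (a point): On top of the fuselage, over the other half: the fin blank, pine, 12 mm thick, 56 mm long (x) and 46 mm high (y) as it lies flat: a right-angled trapezium with its straight trailing edge at x = -28 mm, its 56 mm root edge at y = -23 mm and, parallel to the root, its 36 mm tip edge at y = +23 mm (from x = -28 to +8 mm); the leading edge slopes between them. Point: the middle of its length and height, half-way up its thickness. z: up.
- wing_pattern: Paper pattern of the wing. White paper taped flat to the bench (no thickness), cut 6 mm outside the inked outline, which has the blank's exact size and shape. Origin: the centre of the outline, on the bench. x: along its length; z: up.
- fuselage_outline_slot (a point): Paper pattern of the fuselage. White paper taped flat to the bench (no thickness), cut 6 mm outside the inked outline, which has the blank's exact size and shape. Point: the centre of the drawn wing slot (a 62 x 12 mm rectangle), on the bench; the outline's centre lies 26 mm behind it, at x = -26 mm, y = 0, and the drawn nose at x = +59 mm. x: from tail to nose, as on the blank; y: towards the straight edge, as on the blank; z: up.
- tailplane_pattern: Paper pattern of the tailplane. White paper taped flat to the bench (no thickness), cut 6 mm outside the inked outline, which has the blank's exact size and shape. Origin: the centre of the outline, on the bench. x: along its length; z: up.
- fin_outline_back (a point): Paper pattern of the fin. White paper taped flat to the bench (no thickness), cut 6 mm outside the inked outline, which has the blank's exact size and shape. Point: the middle of the drawn straight trailing edge, on the bench; the outline's centre lies at x = +28 mm, y = 0. x: from trailing to leading edge, y: from root to tip, as on the blank; z: up.
- block_plane: Bystander: a loose metal block plane, 160 x 50 mm (x, y), 56 mm high, standing on its sole among the patterns. Origin: centre of its sole.
- tape_roll: Bystander: a loose roll of masking tape lying flat on the left of the work, 100 mm across, 24 mm high. Origin: the centre of its underside.
Mind the look-alikes: they are no part of the job. What is shaped like the part that bears fin_mid but blue or red is not meant.

How it is judged:
On the way, in this order (a step that is already met when the one before it is completed fails the run):
1. the tailplane and the fin (in either order) lie on their patterns (x of tailplane_mid in the frame of tailplane_pattern between -0.01 and 0.01 m and y of tailplane_mid in the frame of tailplane_pattern between -0.01 and 0.01 m and angle between the x axis of tailplane_mid and the x axis of tailplane_pattern, either way round below 0.15 rad and height (world z) of each of tailplane_mid, fin_mid below 0.01 m and angle between each of tailplane_mid, fin_mid's own z axis and vertical below 0.08 rad and x of fin_mid in the frame of fin_outline_back between 0.018 and 0.038 m and y of fin_mid in the frame of fin_outline_back between -0.01 and 0.01 m and angle between the x axis of fin_mid and the x axis of fin_outline_back, either way round below 0.15 rad and x of fin_outline_back in the frame of fin_mid below 0 m), for 0.2 s.
2. then the fuselage lies on its pattern (x of fuselage_mid in the frame of fuselage_outline_slot between -0.036 and -0.016 m and y of fuselage_mid in the frame of fuselage_outline_slot between -0.01 and 0.01 m and angle between the x axis of fuselage_mid and the x axis of fuselage_outline_slot, either way round below 0.15 rad and height (world z) of fuselage_mid below 0.013 m and angle between fuselage_mid's own z axis and vertical below 0.08 rad and x of fuselage_outline_slot in the frame of fuselage_mid above 0 m), for 0.2 s.
3. then the wing lies on its pattern (x of wing_mid in the frame of wing_pattern between -0.01 and 0.01 m and y of wing_mid in the frame of wing_pattern between -0.01 and 0.01 m and angle between the x axis of wing_mid and the x axis of wing_pattern, either way round below 0.15 rad and height (world z) of wing_mid below 0.01 m and angle between wing_mid's own z axis and vertical below 0.08 rad), for 0.2 s.
At the end, for the whole second after the job is handed in: Each part lies flat and at rest on its own pattern: centre within 10 mm along and across the outline, length within 0.15 rad of the drawing's, fuselage nose and fin leading edge as drawn (wing and tailplane either way round) (all of step 1 and all of step 2 and all of step 3 and linear speed of each of wing, fuselage, tailplane, fin below 0.02 m/s and angular speed of each of wing, fuselage, tailplane, fin below 0.2 rad/s); the robot touches nothing.
It fails at once if the block plane is moved more than 15 mm (distance of block_plane from where it was at the start of the episode above 0.015 m).
It fails at once if the tape roll is moved more than 15 mm (distance of tape_roll from where it was at the start of the episode above 0.015 m).
It fails at once if a part is dropped or falls off the stack (faster than 0.7 m/s, as after a fall of 25 mm, with no finger on it) ((linear speed of wing above 0.7 m/s and contact force between wing and the fingers below 0.01 N) or (linear speed of fuselage above 0.7 m/s and contact force between fuselage and the fingers below 0.01 N) or (linear speed of tailplane above 0.7 m/s and contact force between tailplane and the fingers below 0.01 N) or (linear speed of fin above 0.7 m/s and contact force between fin and the fingers below 0.01 N)).
It also fails if it takes over 112 s, if anything falls off the work surface, if the arm or the gripper's body presses on something with over 40 N, if the wrist force passes 120 N, or if a joint passes its speed limit or range.

## Working session

There is one attempt and no reset: what is moved stays moved. The work goes in short steps, Python scripts to look and compute and a tool call to move; the robot and the scene stay as the last step left them, time stands still between calls to the robot, and variables do not carry over. Pictures are saved under pics/ and viewed, at most 14 in all, crops included, and the job is handed in when it is done.

Besides the shell and the picture viewer there is one more tool, called after "Emit:" in YAML: its name, and indented under it one key for each argument. move_arm: Moves the arm, as the interface text tells. Shifts and turns lie within -1 to 1; 1 stands for 0.1 m of shift or pi rad of turn. Its arguments: {"type":"object","properties":{"motion":{"type":"array"},"fingers":{"type":"number"},"newtons":{"type":"number"}},"required":["motion"]}

```bash
mkdir -p pics; cat > h.py <<'E'
import numpy as np, cv2
from cell import robot
def cam(n):
    c=robot.read_camera(n); np.savez('%s.npz'%n,**c); return c
def load(n): return dict(np.load('%s.npz'%n))
def rays(c,uv):
    uv=np.atleast_2d(np.array(uv,float)); h=c['image'].shape[0]
    f=h/2/np.tan(np.radians(float(c['vfov']))/2)
    K=np.array([[f,0,float(c['cx'])],[0,f,float(c['cy'])],[0,0,1]])
    p=cv2.undistortPoints(uv.reshape(-1,1,2),K,np.array([float(c['k1']),0,0,0,0])).reshape(-1,2)
    return np.c_[p[:,0],-p[:,1],-np.ones(len(p))]
def atz(c,uv,z):
    E=c['extrinsics']; d=rays(c,uv)@E[:3,:3].T; o=E[:3,3]
    return o+d*((z-o[2])/d[:,2])[:,None]
def proj(c,P):
    E=c['extrinsics'];p=(np.atleast_2d(P)-E[:3,3])@E[:3,:3]; h=c['image'].shape[0]
    f=h/2/np.tan(np.radians(float(c['vfov']))/2)
    s=np.c_[p[:,0]/-p[:,2],-p[:,1]/-p[:,2]]; s=s*(1+float(c['k1'])*(s**2).sum(1))[:,None]
    return s*f+[float(c['cx']),float(c['cy'])]
def rect(c,x0,x1,y0,y1,z,s):
    """orthographic view at height z; image right=-y, up=+x, s px per m"""
    xs=np.arange(x1,x0,-1/s); ys=np.arange(y1,y0,-1/s)
    Y,X=np.meshgrid(ys,xs); q=proj(c,np.c_[X.ravel(),Y.ravel(),np.full(X.size,z)]).astype(np.float32)
    return cv2.remap(c['image'],q[:,0].reshape(X.shape),q[:,1].reshape(X.shape),cv2.INTER_CUBIC)
def save(n,im): cv2.imwrite('pics/%s.png'%n,im[...,::-1])
E
python3 - <<'E'
from h import *
for n in('top','side'):
    c=cam(n); save(n+'0',c['image']); print(n,c['vfov'],c['k1'],c['extrinsics'].round(3).tolist())
s=robot.observe(); print(s['time'],s['tool_pos'],s['tool_rot'],s['opening'])
E
```

```text
top 52.165707890789214 -0.08161440482907655 [[0.02, 0.994, -0.108, 0.5], [-0.999, 0.023, 0.031, 0.116], [0.033, 0.107, 0.994, 1.058], [0.0, 0.0, 0.0, 1.0]]
side 47.16148955178374 -0.028993709719920754 [[0.998, 0.045, -0.053, 0.558], [-0.068, 0.787, -0.614, -0.614], [0.014, 0.616, 0.788, 0.943], [0.0, 0.0, 0.0, 1.0]]
0.1 [0.15386223 0.50157279 0.22613449] [-3.14025540e+00 -2.03596314e-04  2.84377022e+00] 0.09200704341959734
```

```bash
ls pics
```

```text
side0.png
top0.png
```

View pics/top0.png

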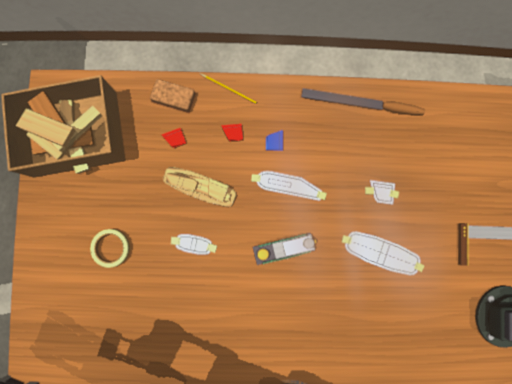

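View pics/side0.png

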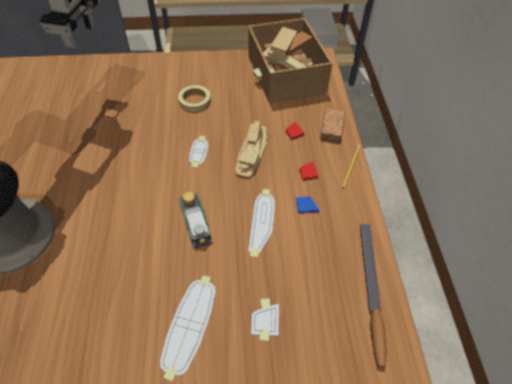

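```bash
python3 - <<'E'
from h import *
c=load('top')
def tile(uv,z,lab):
    p=atz(c,[uv],z)[0]; p=np.round(p,2); im=rect(c,p[0]-.09375,p[0]+.09375,p[1]-.125,p[1]+.125,z,1600)[:300,:400].copy()
    cv2.drawMarker(im,(200,150),(255,0,255),0,8,1); print(lab,p); return im
A=tile((200,187),.042,'stack');B=tile((288,186),0,'fus');C=tile((383,253),0,'wing')
D=tile((382,191),0,'fin')[:,100:300];E_=tile((194,244),0,'tail')[:,100:300]
save('tiles',np.vstack([np.hstack([A,B]),np.hstack([C,D,E_])]))
r=c['range_z']; 
for uv in[(200,187),(180,180),(215,190),(225,193)]: 
    d=rays(c,[uv])[0]*r[uv[1],uv[0]]; print(uv,(c['extrinsics']@np.r_[d,1])[:3].round(4))
E
```

```text
stack [0.61 0.24 0.04]
fus [0.63 0.01 0.  ]
wing [ 0.45 -0.25  0.  ]
fin [ 0.62 -0.25  0.  ]
tail [0.47 0.26 0.  ]
(200, 187) [0.6164 0.2428 0.0292]
(180, 180) [0.6319 0.2938 0.0432]
(215, 190) [0.6083 0.2022 0.04  ]
(225, 193) [0.6011 0.176  0.0389]
```

View pics/tiles.png

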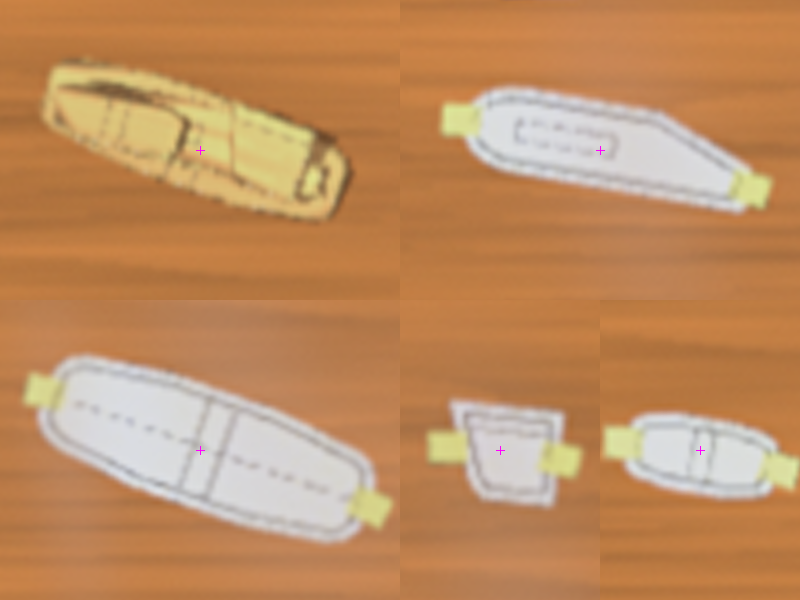

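```bash
python3 - <<'E'
from h import *
t=rect(load('top'),.545,.67,.14,.34,.042,4000)[:400]
s=rect(load('side'),.545,.67,.14,.34,.042,4000)[:400]
t=t[:500];im=np.vstack([cv2.resize(t,(600,300)),cv2.resize(s,(600,300))]);
for k in range(1,4): cv2.circle(im,(k*150,4),2,(255,0,255),-1)
save('st',im); print(t.shape)
E
```

```text
(400, 800, 3)
```

View pics/st.png

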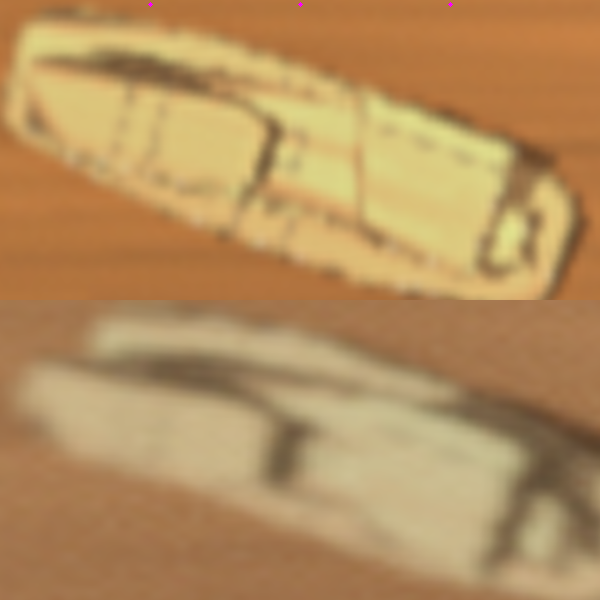

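```bash
cat > fit.py <<'E'
from h import *
from scipy.optimize import minimize
def sym(L,m,w,t): # half outline
    a=[(m/2,w/2),(L/2-8,t/2+1),(L/2-2,t/2-5),(L/2,t/2-10)]
    q=a+[(x,-y) for x,y in a[::-1]]; return np.array(q+[(-x,-y) for x,y in q])/1e3
SH=dict(wing=sym(200,70,62,48),tail=sym(84,36,34,27),
 fus=np.array([(-85,20),(70,20),(80,15),(85,5),(85,-5),(78,-14),(55,-20),(-28,-20),(-85,3)])/1e3,
 fin=np.array([(-28,-23),(28,-23),(8,23),(-28,23)])/1e3)
def world(n,p):
    c,s=np.cos(p[2]),np.sin(p[2]); return SH[n]@np.array([[c,s],[-s,c]])+p[:2]
def dens(P,k=40):
    Q=np.roll(P,-1,0); t=np.linspace(0,1,k,endpoint=False)[:,None,None]; return (P+(Q-P)*t).reshape(-1,2)
def fit(n,c,z,p0,paper,sig=1.0):
    """paper: match dark ink outline; else gradient magnitude of luminance"""
    g=cv2.cvtColor(c['image'],cv2.COLOR_RGB2GRAY).astype(np.float32)
    if paper: G=cv2.morphologyEx(g,cv2.MORPH_BLACKHAT,np.ones((7,7)))*0+cv2.GaussianBlur(g,(0,0),4)-cv2.GaussianBlur(g,(0,0),.8); G=cv2.morphologyEx(g,cv2.MORPH_BLACKHAT,np.ones((5,5)))
    else: G=np.hypot(cv2.Sobel(g,5,1,0),cv2.Sobel(g,5,0,1))
    G=cv2.GaussianBlur(G,(0,0),sig); G/=G.max()
    P0=SH[n]; L=np.linalg.norm(np.roll(P0,-1,0)-P0,axis=1)
    w=np.tile(L/L.sum(),(40,1)).ravel()/40
    def f(d):
        p=np.array(p0)+np.array(d)*[.01,.01,.1]; q=proj(c,np.c_[dens(world(n,p)),np.full(len(w),z)]).astype(np.float32)
        return -(w*cv2.remap(G,q[:,:1],q[:,1:],cv2.INTER_LINEAR)[:,0]).sum()
    best=min((minimize(f,s,method='Nelder-Mead') for s in [(0,0,0),(.4,0,0),(-.4,0,0),(0,.4,0),(0,-.4,0),(0,0,.6),(0,0,-.6)]),key=lambda r:r.fun)
    return np.array(p0)+best.x*[.01,.01,.1],best.fun
def draw(im,c,n,p,z,col,k):
    q=proj(c,np.c_[world(n,p),np.full(len(SH[n]),z)]); cv2.polylines(im,[np.round(((q+.5)*k-.5)*16).astype(np.int32)],True,col,1,cv2.LINE_AA,4)
E
python3 - <<'E'
from fit import *
c=load('top'); r=np.radians; k=5
im=cv2.resize(c['image'],None,fx=k,fy=k,interpolation=cv2.INTER_CUBIC)
s81=np.array([np.cos(r(81.5)),np.sin(r(81.5))])
J={'tail':(('tail'),.042,(.628,.292,r(76.8)),0),'fin':('fin',.042,(.6077,.2007,r(70.8)),0),
'P_tail':('tail',0,(.467,.258,r(83)),1),'P_fin':('fin',0,(.62,-.256,r(85)),1),'P_fus':('fus',0,(.6375-.026*s81[0],.031-.026*s81[1],r(81.5)),1),'P_wing':('wing',0,(.45,-.254,r(72)),1)}
for l,(n,z,p,pp) in J.items():
    q,v=fit(n,c,z,p,pp); print(l,q[:2].round(4),np.degrees(q[2]).round(1),'from',np.round(p[:2],4),np.degrees(p[2]).round(1),round(v,2))
    draw(im,c,n,q,z,(255,0,255),k); 
    if not pp: draw(im,c,n,p,z,(0,255,255),k)
T=lambda u,v,w=80,h=60: im[(v-h//2)*k:(v+h//2)*k,(u-w//2)*k:(u+w//2)*k]
save('ov',np.vstack([np.hstack([T(200,187),T(289,186)]),np.hstack([T(383,253),T(382,191,40),T(194,244,40)])]))
E
```

```text
tail [0.6251 0.292 ] 76.8 from [0.628 0.292] 76.8 -0.34
fin [0.6077 0.2013] 70.8 from [0.6077 0.2007] 70.8 -0.35
P_tail [0.467 0.258] 80.3 from [0.467 0.258] 83.0 -0.19
P_fin [ 0.6163 -0.2532] 84.7 from [ 0.62  -0.256] 85.0 -0.18
P_fus [0.6331 0.0057] 79.6 from [0.6337 0.0053] 81.5 -0.19
P_wing [ 0.4511 -0.2536] 70.8 from [ 0.45  -0.254] 72.0 -0.17
```

View pics/ov.png

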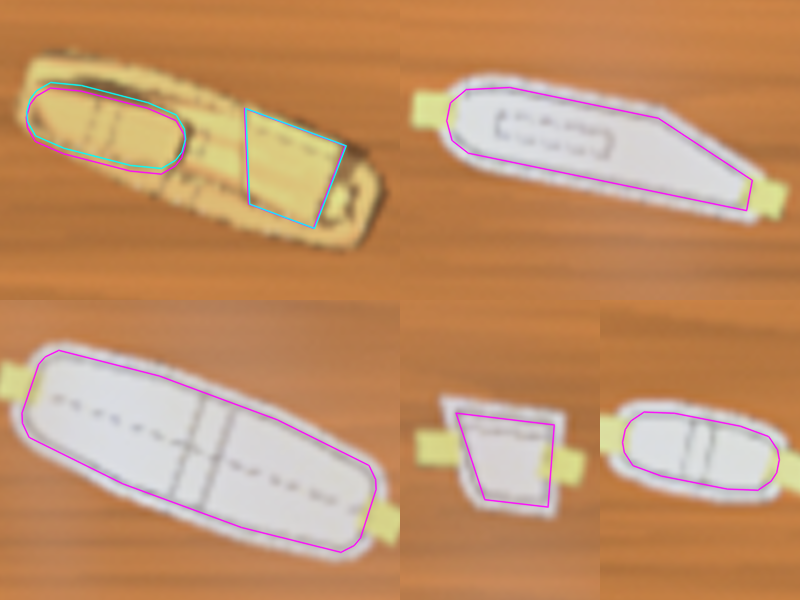

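```bash
cat > plan.py <<'E'
import sys,numpy as np,json
from cell import robot
def plan(*targets):
    """targets (x,y,z,yawdeg); rounded calls from measured pose"""
    s=robot.observe(); p=np.array(s['tool_pos']); yaw=np.degrees(s['tool_rot'][2]); print('now',p.round(4),round(yaw,1),round(s['time'],1),round(s['opening'],4),s['contact_force'].round(1))
    for t in targets:
        t=np.array(t,float); d=t[:3]-p; dy=(t[3]-yaw+180)%360-180
        n=0; a=np.radians(yaw)
        R=lambda a:np.array([[np.cos(a),np.sin(a),0],[np.sin(a),-np.cos(a),0],[0,0,-1]])
        print('->',t)
        rz=round(-dy/180,3)
        while 1:
            d=t[:3]-p; u=R(a).T@d/.1; m=np.abs(u).max()
            if m<.003 and rz==0: break
            u=np.round(u/max(1,np.ceil(m-1e-3)),3); print('  ',u.tolist(),rz); p=p+R(a)@u*.1; yaw-=rz*180; a=np.radians(yaw); rz=0
E
python3 -c "
from plan import *
plan((.626,.292,.15,76.8),(.626,.292,.033,76.8))"
```

```text
now [0.1539 0.5016 0.2261] 162.9 0.1 0.092 [ 0.1 -0.8  1.4]
-> [ 0.626  0.292  0.15  76.8  ]
   [-0.855, -0.103, 0.127] 0.479
   [-0.159, 0.846, 0.127] 0
   [-0.159, 0.846, 0.127] 0
   [-0.159, 0.846, 0.127] 0
   [-0.159, 0.846, 0.127] 0
   [-0.16, 0.846, 0.126] 0
-> [6.26e-01 2.92e-01 3.30e-02 7.68e+01]
   [0.0, 0.0, 0.585] -0.0
   [0.0, 0.0, 0.585] 0
```

Emit:
move_arm:
  motion:
    - [-0.3,-0.03,0.04,0,0,0.06]
    - [-0.6,-0.07,0.08,0,0,0.12]
    - [-0.855,-0.103,0.127,0,0,0.18]
    - [-0.855,-0.103,0.127,0,0,0.24]
    - [-0.855,-0.103,0.127,0,0,0.3]
    - [-0.855,-0.103,0.127,0,0,0.36]
    - [-0.855,-0.103,0.127,0,0,0.42]
    - [-0.855,-0.103,0.127,0,0,0.479]
    - [-0.855,-0.103,0.127,0,0,0.479]
    - [-0.855,-0.103,0.127,0,0,0.479]
  fingers: 0.3
  newtons: 15

```text
time: 1.35
tool_pos: [0.2327, 0.4669, 0.2138]
tool_rot: [-3.141, 0.0, 1.343]
contact_force: [-0.4, 0.5, -0.3]
opening: 0.0597
grip_force: 0.0
```

Emit:
move_arm:
  motion:
    - [-0.08,0.42,0.06,0,0,0]
    - [-0.159,0.846,0.127,0,0,0]
    - [-0.159,0.846,0.127,0,0,0]

```text
time: 1.72
tool_pos: [0.3134, 0.4308, 0.2006]
tool_rot: [-3.141, 0.001, 1.338]
contact_force: [-1.0, 0.5, 0.1]
opening: 0.0596
grip_force: 0.0
```

Emit:
move_arm:
  motion:
    - [-0.08,0.42,0.06,0,0,0]
    - [-0.159,0.846,0.127,0,0,0]
    - [-0.159,0.846,0.127,0,0,0]

```text
time: 2.1
tool_pos: [0.3914, 0.3963, 0.188]
tool_rot: [-3.141, 0.001, 1.338]
contact_force: [-0.5, 0.3, -1.1]
opening: 0.0593
grip_force: 0.0
```

Emit:
move_arm:
  motion:
    - [-0.08,0.42,0.06,0,0,0]
    - [-0.159,0.846,0.127,0,0,0]
    - [-0.159,0.846,0.127,0,0,0]

```text
time: 2.48
tool_pos: [0.4696, 0.3618, 0.1753]
tool_rot: [-3.141, 0.0, 1.338]
contact_force: [-0.8, 1.2, 0.2]
opening: 0.0594
grip_force: 0.0
```

Emit:
move_arm:
  motion:
    - [-0.08,0.42,0.06,0,0,0]
    - [-0.159,0.846,0.127,0,0,0]
    - [-0.159,0.846,0.127,0,0,0]

```text
time: 2.85
tool_pos: [0.5478, 0.3272, 0.1626]
tool_rot: [-3.141, 0.0, 1.338]
contact_force: [-0.4, 0.2, -0.1]
opening: 0.0596
grip_force: 0.0
```

Emit:
move_arm:
  motion:
    - [-0.08,0.42,0.06,0,0,0]
    - [-0.16,0.846,0.126,0,0,0]
    - [-0.16,0.846,0.126,0,0,0]
    - [-0.16,0.846,0.126,0,0,0]

```text
time: 3.35
tool_pos: [0.6243, 0.294, 0.1509]
tool_rot: [-3.14, -0.0, 1.341]
contact_force: [-0.6, -0.6, -0.5]
opening: 0.06
grip_force: 0.0
```

```bash
python3 -c "
from plan import *
plan((.626,.292,.060,76.8),(.626,.292,.033,76.8))"
```

```text
now [0.6243 0.294  0.1509] 76.8 3.4 0.06 [-0.6 -0.6 -0.5]
-> [6.26e-01 2.92e-01 6.00e-02 7.68e+01]
   [-0.016, 0.021, 0.909] 0.0
-> [6.26e-01 2.92e-01 3.30e-02 7.68e+01]
   [0.0, -0.0, 0.27] 0.0
```

Emit:
move_arm:
  motion:
    - [0,0,0.3,0,0,0]
    - [0,0,0.6,0,0,0]
    - [0,0,0.9,0,0,0]
    - [0,0,0.9,0,0,0]
    - [0,0,0.9,0,0,0]

```text
time: 3.98
tool_pos: [0.6261, 0.2936, 0.0626]
tool_rot: [3.14, -0.001, 1.34]
contact_force: [0.6, -0.7, 0.5]
opening: 0.0601
grip_force: 0.0
```

Emit:
move_arm:
  motion:
    - [0,0,0.1,0,0,0]
    - [0,0,0.2,0,0,0]
    - [0,0,0.26,0,0,0]
    - [0,0,0.26,0,0,0]
    - [0,0,0.26,0,0,0]

```text
time: 4.6
tool_pos: [0.6264, 0.2923, 0.0348]
tool_rot: [3.141, -0.0, 1.339]
contact_force: [-0.1, -0.1, -0.1]
opening: 0.0596
grip_force: 0.0
```

```bash
python3 - <<'E'
from h import *
from plan import *
plan()
a=cam('top');b=cam('side')
z=lambda c,u,v,w,h:cv2.resize(c['image'][v-h//2:v+h//2,u-w//2:u+w//2],(w*5,h*5),interpolation=cv2.INTER_CUBIC)
print(proj(b,[[.615,.25,.03]]))
save('g1',np.vstack([z(a,200,187,100,56),z(b,252,150,100,60)]))
E
```

```text
now [0.6264 0.2923 0.0348] 76.7 4.6 0.0596 [-0.1 -0.1 -0.1]
[[249.77537546 143.92076063]]
```

View pics/g1.png

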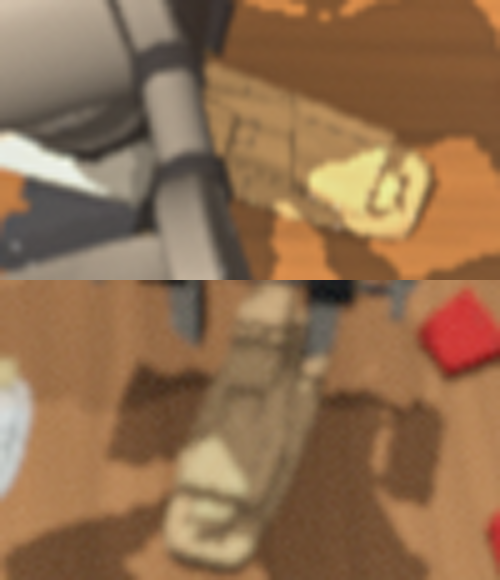

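The side view shows the fingers straddling the tailplane (finger tips around (185,330) and (320,360) in the crop). Closing and lifting.

Emit:
move_arm:
  motion:
    - [0,0,0,0,0,0]
    - [0,0,0,0,0,0]
    - [0,0,0,0,0,0]
    - [0,0,0,0,0,0]
    - [0,0,0,0,0,0]
  fingers: -1
  newtons: 15

```text
time: 5.32
tool_pos: [0.6263, 0.2924, 0.0347]
tool_rot: [3.141, -0.0, 1.339]
contact_force: [-0.3, 0.1, 1.4]
opening: 0.0338
grip_force: 15.0
```

Emit:
move_arm:
  motion:
    - [0,0,-0.1,0,0,0]
    - [0,0,-0.35,0,0,0]
    - [0,0,-0.6,0,0,0]
    - [0,0,-0.6,0,0,0]
    - [0,0,-0.6,0,0,0]

```text
time: 5.95
tool_pos: [0.6256, 0.2922, 0.0939]
tool_rot: [-3.141, 0.001, 1.339]
contact_force: [-0.6, -0.3, -0.1]
opening: 0.0336
grip_force: 15.0
```

```bash
python3 -c "
from plan import *
plan((.467,.258,.094,80.3),(.467,.258,.005,80.3))"
```

```text
now [0.6256 0.2922 0.0939] 76.7 6.0 0.0336 [-0.6 -0.3 -0.1]
-> [ 0.467  0.258  0.094 80.3  ]
   [-0.349, -0.733, -0.001] -0.02
   [-0.301, -0.753, -0.0] 0
-> [4.67e-01 2.58e-01 5.00e-03 8.03e+01]
   [-0.0, 0.0, 0.89] 0.0
```

Emit:
move_arm:
  motion:
    - [-0.17,-0.37,0,0,0,-0.01]
    - [-0.349,-0.733,0,0,0,-0.02]
    - [-0.349,-0.733,0,0,0,-0.02]

```text
time: 6.32
tool_pos: [0.5431, 0.2745, 0.0931]
tool_rot: [-3.136, 0.003, 1.403]
contact_force: [0.4, 0.3, -0.1]
opening: 0.0336
grip_force: 15.0
```

Emit:
move_arm:
  motion:
    - [-0.15,-0.37,0,0,0,0]
    - [-0.301,-0.753,0,0,0,0]
    - [-0.301,-0.753,0,0,0,0]
    - [-0.301,-0.753,0,0,0,0]

```text
time: 6.82
tool_pos: [0.4691, 0.2586, 0.0947]
tool_rot: [3.14, -0.001, 1.402]
contact_force: [0.4, 0.3, -0.0]
opening: 0.0338
grip_force: 15.0
```

Emit:
move_arm:
  motion:
    - [0,0,0.3,0,0,0]
    - [0,0,0.55,0,0,0]
    - [0,0,0.7,0,0,0]
    - [0,0,0.8,0,0,0]
    - [0,0,0.85,0,0,0]
    - [0,0,0.88,0,0,0]
    - [0,0,0.88,0,0,0]
    - [0,0,0.88,0,0,0]

```text
time: 7.82
tool_pos: [0.4678, 0.2584, 0.0071]
tool_rot: [3.141, -0.001, 1.402]
contact_force: [-0.8, 1.0, -0.0]
opening: 0.0341
grip_force: 15.0
```

```bash
python3 -c "
from plan import *
plan((.467,.258,.0045,80.3))"
```

```text
now [0.4678 0.2584 0.0071] 80.3 7.8 0.0341 [-0.8  1.  -0. ]
-> [4.67e-01 2.58e-01 4.50e-03 8.03e+01]
   [-0.005, -0.007, 0.026] 0.0
```

Emit:
move_arm:
  motion:
    - [0,0,0.013,0,0,0]
    - [0,0,0.026,0,0,0]
    - [0,0,0.026,0,0,0]

```text
time: 8.2
tool_pos: [0.4676, 0.2583, 0.0047]
tool_rot: [3.141, -0.0, 1.402]
contact_force: [-1.5, -1.5, 6.2]
opening: 0.034
grip_force: 15.0
```

Emit:
move_arm:
  motion:
    - [0,0,0,0,0,0]
    - [0,0,0,0,0,0]
    - [0,0,0,0,0,0]
    - [0,0,-0.2,0,0,0]
    - [0,0,-0.5,0,0,0]
    - [0,0,-0.9,0,0,0]
    - [0,0,-0.9,0,0,0]
    - [0,0,-0.9,0,0,0]
  fingers: 0.35

```text
time: 9.2
tool_pos: [0.4671, 0.258, 0.0935]
tool_rot: [-3.141, 0.0, 1.402]
contact_force: [-0.8, 0.6, -0.2]
opening: 0.0619
grip_force: 0.0
```

```bash
python3 -c "
from plan import *
plan((.605,.1937,.095,70.8),(.605,.1937,.0340,70.8))"
```

```text
now [0.4671 0.258  0.0935] 80.3 9.2 0.0619 [-0.8  0.6 -0.2]
-> [ 0.605   0.1937  0.095  70.8   ]
   [-0.201, 0.734, -0.008] 0.053
   [-0.077, 0.757, -0.007] 0
-> [6.050e-01 1.937e-01 3.400e-02 7.080e+01]
   [0.0, 0.0, 0.61] -0.0
```

Emit:
move_arm:
  motion:
    - [-0.1,0.37,0,0,0,0.027]
    - [-0.201,0.734,-0.008,0,0,0.053]
    - [-0.201,0.734,-0.008,0,0,0.053]

```text
time: 9.57
tool_pos: [0.5378, 0.2246, 0.0931]
tool_rot: [-3.141, 0.001, 1.232]
contact_force: [-0.0, -0.3, -0.7]
opening: 0.0616
grip_force: 0.0
```

Emit:
move_arm:
  motion:
    - [-0.04,0.37,0,0,0,0]
    - [-0.077,0.757,-0.007,0,0,0]
    - [-0.077,0.757,-0.007,0,0,0]
    - [-0.077,0.757,-0.007,0,0,0]
    - [-0.077,0.757,-0.007,0,0,0]

```text
time: 10.2
tool_pos: [0.6041, 0.1946, 0.0951]
tool_rot: [-3.14, 0.001, 1.237]
contact_force: [-0.1, -0.4, 0.1]
opening: 0.0619
grip_force: 0.0
```

```bash
python3 - <<'E'
from fit import *
from plan import *
plan((.605,.1937,.0340,70.8))
c=cam('top');b=cam('side');q,v=fit('tail',c,.012,(.467,.258,np.radians(80.3)),0); print(q,np.degrees(q[2]))
z=lambda c,u,v,w,h:cv2.resize(c['image'][v-h//2:v+h//2,u-w//2:u+w//2],(w*6,h*6),interpolation=cv2.INTER_CUBIC)
save('g2',np.hstack([z(c,194,244,50,50),z(b,252,150,80,50)]))
E
```

```text
now [0.6041 0.1946 0.0951] 70.8 10.2 0.0619 [-0.1 -0.4  0.1]
-> [6.050e-01 1.937e-01 3.400e-02 7.080e+01]
   [-0.005, 0.012, 0.611] 0.0
[0.46921583 0.2674967  1.38784537] 79.51768220767225
```

View pics/g2.png

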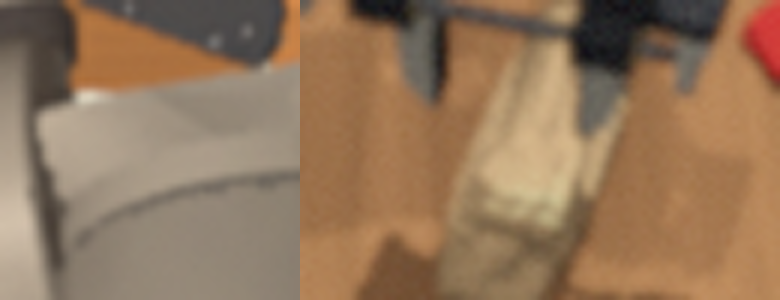

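The arm hides the tailplane in the top view; I'll check it later. The fingers hang over the stack's right half. Descending on the fin.

Emit:
move_arm:
  motion:
    - [0,0,0.3,0,0,0]
    - [0,0,0.5,0,0,0]
    - [0,0,0.611,0,0,0]
    - [0,0,0.611,0,0,0]
    - [0,0,0.611,0,0,0]
    - [0,0,0.611,0,0,0]

```text
time: 11.05
tool_pos: [0.606, 0.194, 0.0354]
tool_rot: [3.14, -0.001, 1.235]
contact_force: [0.5, 0.0, 0.8]
opening: 0.0622
grip_force: 0.0
```

Emit:
move_arm:
  motion:
    - [0,0,0,0,0,0]
    - [0,0,0,0,0,0]
    - [0,0,0,0,0,0]
    - [0,0,0,0,0,0]
    - [0,0,0,0,0,0]
  fingers: -1

```text
time: 11.68
tool_pos: [0.6055, 0.1938, 0.0347]
tool_rot: [3.141, -0.0, 1.235]
contact_force: [-1.1, -1.0, 2.5]
opening: 0.0461
grip_force: 15.0
```

Emit:
move_arm:
  motion:
    - [0,0,-0.1,0,0,0]
    - [0,0,-0.35,0,0,0]
    - [0,0,-0.6,0,0,0]
    - [0,0,-0.8,0,0,0]
    - [0,0,-0.8,0,0,0]

```text
time: 12.3
tool_pos: [0.6065, 0.1941, 0.1164]
tool_rot: [3.138, -0.002, 1.235]
contact_force: [0.2, 0.4, -0.2]
opening: 0.0455
grip_force: 15.0
```

```bash
python3 - <<'E'
from h import *
from plan import *
# fin centre target (.6163,-.2532) yaw 84.7, grip 8 mm behind centre
a=np.radians(84.7); g=np.array([.6163,-.2532])-.008*np.array([np.cos(a),np.sin(a)]); print(g)
plan((*g,.114,84.7),(*g,.0045,84.7))
b=cam('side'); print(proj(b,[[.604,.19,.1]]))
z=lambda c,u,v,w,h:cv2.resize(c['image'][v-h//2:v+h//2,u-w//2:u+w//2],(w*6,h*6),interpolation=cv2.INTER_CUBIC)
save('g3',z(b,245,155,110,80))
E
```

```text
[ 0.61556104 -0.2611658 ]
now [0.6065 0.1941 0.1164] 70.8 12.3 0.0455 [ 0.2  0.4 -0.2]
-> [ 0.61556104 -0.2611658   0.114      84.7       ]
   [-0.854, 0.317, 0.005] -0.077
   [-0.905, 0.103, 0.005] 0
   [-0.905, 0.103, 0.005] 0
   [-0.905, 0.103, 0.005] 0
   [-0.904, 0.104, 0.004] 0
-> [ 6.15561035e-01 -2.61165798e-01  4.50000000e-03  8.47000000e+01]
   [-0.0, -0.0, 0.548] -0.0
   [-0.0, -0.0, 0.547] 0
[[247.13006631 142.29239759]]
```

View pics/g3.png

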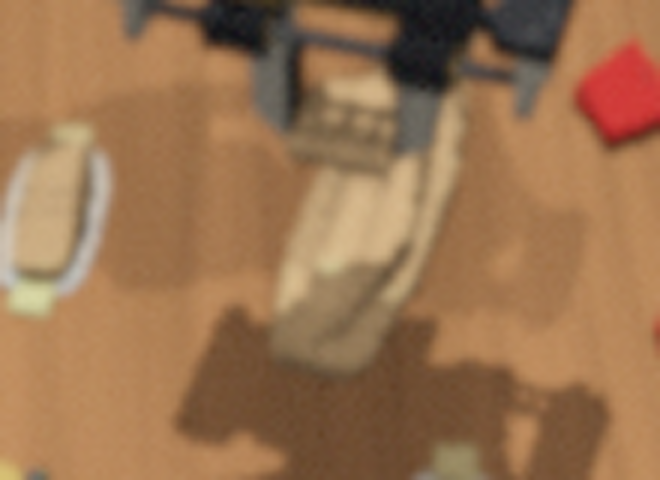

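The tailplane (crop (50,210)) lies within its paper with an even border. The fin is held at (345,130). Carrying it over.

Emit:
move_arm:
  motion:
    - [-0.4,0.15,0,0,0,-0.039]
    - [-0.854,0.317,0.005,0,0,-0.077]
    - [-0.854,0.317,0.005,0,0,-0.077]

```text
time: 12.72
tool_pos: [0.6067, 0.0996, 0.1125]
tool_rot: [-3.139, 0.001, 1.474]
contact_force: [0.3, 1.0, 0.3]
opening: 0.0458
grip_force: 15.0
```

Emit:
move_arm:
  motion:
    - [-0.45,0.05,0,0,0,0]
    - [-0.905,0.103,0.005,0,0,0]
    - [-0.905,0.103,0.005,0,0,0]

```text
time: 13.1
tool_pos: [0.6087, 0.0095, 0.1124]
tool_rot: [-3.14, 0.0, 1.473]
contact_force: [-0.2, -0.1, -1.1]
opening: 0.0455
grip_force: 15.0
```

Emit:
move_arm:
  motion:
    - [-0.45,0.05,0,0,0,0]
    - [-0.905,0.103,0.005,0,0,0]
    - [-0.905,0.103,0.005,0,0,0]

```text
time: 13.48
tool_pos: [0.6107, -0.0808, 0.1121]
tool_rot: [-3.141, -0.0, 1.474]
contact_force: [-0.3, 0.6, -0.1]
opening: 0.0455
grip_force: 15.0
```

Emit:
move_arm:
  motion:
    - [-0.45,0.05,0,0,0,0]
    - [-0.905,0.103,0.005,0,0,0]
    - [-0.905,0.103,0.005,0,0,0]

```text
time: 13.85
tool_pos: [0.6127, -0.1714, 0.1116]
tool_rot: [-3.141, -0.0, 1.474]
contact_force: [-0.5, 0.2, -0.2]
opening: 0.0459
grip_force: 15.0
```

Emit:
move_arm:
  motion:
    - [-0.45,0.05,0,0,0,0]
    - [-0.904,0.104,0.004,0,0,0]
    - [-0.904,0.104,0.004,0,0,0]
    - [-0.904,0.104,0.004,0,0,0]
    - [-0.904,0.104,0.004,0,0,0]

```text
time: 14.48
tool_pos: [0.6149, -0.2591, 0.1119]
tool_rot: [-3.141, -0.001, 1.479]
contact_force: [-0.5, -0.4, 0.1]
opening: 0.0461
grip_force: 15.0
```

Emit:
move_arm:
  motion:
    - [0,0,0.3,0,0,0]
    - [0,0,0.6,0,0,0]
    - [0,0,0.8,0,0,0]
    - [0,0,0.9,0,0,0]
    - [0,0,0.9,0,0,0]
    - [0,0,0.9,0,0,0]

```text
time: 15.22
tool_pos: [0.6153, -0.2614, 0.0231]
tool_rot: [3.14, 0.001, 1.478]
contact_force: [-0.0, 0.8, 0.1]
opening: 0.0462
grip_force: 15.0
```

```bash
python3 -c "
from plan import *
plan((0.61556, -0.26117,.0045,84.7))"
```

```text
now [ 0.6153 -0.2614  0.0231] 84.7 15.2 0.0462 [-0.   0.8  0.1]
-> [ 6.1556e-01 -2.6117e-01  4.5000e-03  8.4700e+01]
   [0.003, 0.003, 0.186] -0.0
```

Emit:
move_arm:
  motion:
    - [0,0,0.07,0,0,0]
    - [0,0,0.12,0,0,0]
    - [0,0,0.15,0,0,0]
    - [0,0,0.17,0,0,0]
    - [0,0,0.183,0,0,0]
    - [0,0,0.183,0,0,0]
    - [0,0,0.183,0,0,0]

```text
time: 16.1
tool_pos: [0.6144, -0.2614, 0.0047]
tool_rot: [3.142, 0.0, 1.477]
contact_force: [-2.5, 1.3, 5.1]
opening: 0.0455
grip_force: 15.0
```

Emit:
move_arm:
  motion:
    - [0,0,0,0,0,0]
    - [0,0,0,0,0,0]
    - [0,0,0,0,0,0]
    - [0,0,-0.2,0,0,0]
    - [0,0,-0.5,0,0,0]
    - [0,0,-0.9,0,0,0]
    - [0,0,-1,0,0,0]
    - [0,0,-1,0,0,0]
  fingers: 0.35

```text
time: 17.1
tool_pos: [0.6148, -0.2615, 0.1048]
tool_rot: [3.14, 0.001, 1.477]
contact_force: [-0.5, -0.1, -0.3]
opening: 0.062
grip_force: 0.0
```

```bash
python3 - <<'E'
from fit import *
from plan import *
plan()
c=cam('top'); k=5
im=cv2.resize(c['image'],None,fx=k,fy=k,interpolation=cv2.INTER_CUBIC); raw=im.copy()
for a in(70,):
  for n,z,p in (('fus',.030,(.614,.242,np.radians(72))),('wing',.012,(.615,.243,np.radians(71))),('tail',.012,(.467,.258,np.radians(80.3)))):
    q,v=fit(n,c,z,p,0,1.5); print(n,q[:2].round(4),np.degrees(q[2]).round(1),v); draw(im,c,n,q,z,(255,0,255) if n!='fus' else (0,0,255),k)
T=lambda im,u,v,w=80,h=56: im[(v-h//2)*k:(v+h//2)*k,(u-w//2)*k:(u+w//2)*k]
s=cam('side'); s5=cv2.resize(s['image'],None,fx=k,fy=k,interpolation=cv2.INTER_CUBIC)
save('f1',np.vstack([np.hstack([T(raw,200,187),T(im,200,187)]),np.hstack([T(im,194,244),T(s5,265,320)])]))
E
```

```text
now [ 0.6148 -0.2615  0.1048] 84.6 17.1 0.062 [-0.5 -0.1 -0.3]
fus [0.6262 0.2419] 72.0 -0.3278305146832107
wing [0.6196 0.2484] 72.0 -0.3569521414048392
tail [0.4632 0.258 ] 80.3 -0.47172165921394577
```

View pics/f1.png

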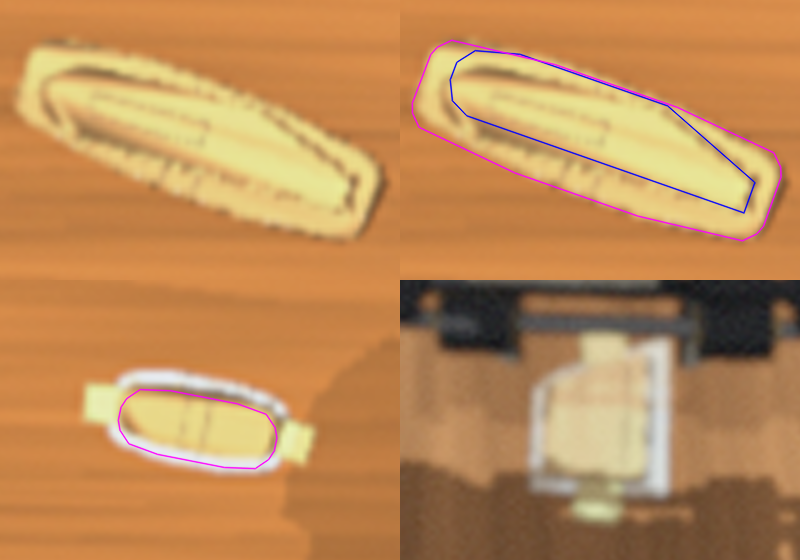

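Tailplane and fin both lie well on their patterns. The fuselage nose is at the left, crop (42,95), tail at (350,195); the fit caught a wrong edge, so I refit from the right start.

```bash
python3 - <<'E'
from fit import *
c=load('top'); k=8
P=atz(c,[(160+196/5-.4,159+133/5-.4),(160+43/5,159+96/5),(160+348/5,159+194/5)],.03); print(P.round(4))
w=P[1]-P[2]; 
# nose point local (85,0), tail point local (-85,11.5)
yaw=np.arctan2(w[1],w[0])-np.arctan2(-11.5,170); print(np.degrees(yaw))
im=cv2.resize(c['image'],None,fx=k,fy=k,interpolation=cv2.INTER_CUBIC)
p=(P[0,0],P[0,1],yaw); q,v=fit('fus',c,.03,p,0,.7); print(q,np.degrees(q[2]),v)
draw(im,c,'fus',p,.03,(0,0,255),k);draw(im,c,'fus',q,.03,(255,0,255),k)
save('f2',im[(187-30)*k:(187+30)*k,150*k:250*k])
E
```

```text
[[0.621  0.246  0.03  ]
 [0.6377 0.3264 0.03  ]
 [0.5896 0.1641 0.03  ]]
77.358252528781
[0.62116083 0.23128233 1.35089194] 77.40040654938866 -0.27931329534444654
```

View pics/f2.png

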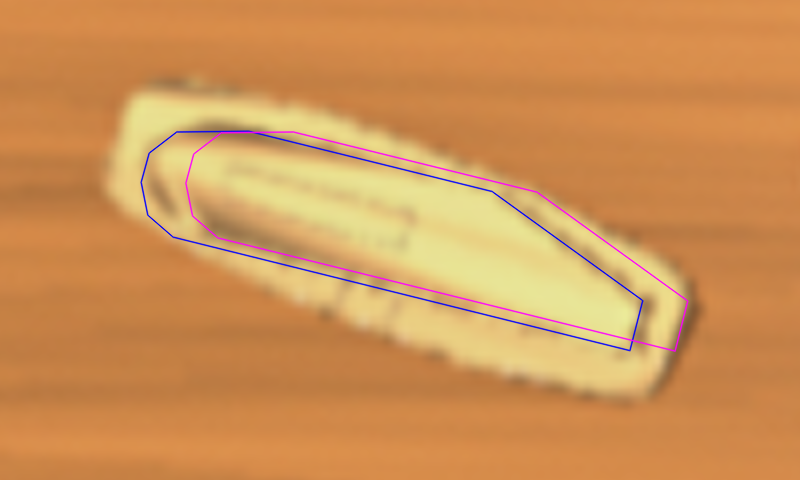

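```bash
python3 -c "
from plan import *
plan((.6226,.2519,.105,76.7),(.6226,.2519,.015,76.7))"
```

```text
now [ 0.6139 -0.261   0.1026] 84.6 17.2 0.0622 [-0.2  0.2 -0.7]
-> [ 0.6226  0.2519  0.105  76.7   ]
   [0.852, -0.065, -0.004] 0.044
   [0.835, -0.182, -0.004] 0
   [0.836, -0.182, -0.004] 0
   [0.835, -0.183, -0.004] 0
   [0.836, -0.182, -0.004] 0
   [0.835, -0.183, -0.004] 0
-> [6.226e-01 2.519e-01 1.500e-02 7.670e+01]
   [0.0, 0.0, 0.9] 0.0
```

Emit:
move_arm:
  motion:
    - [0.4,-0.03,0,0,0,0.022]
    - [0.852,-0.065,-0.004,0,0,0.044]
    - [0.852,-0.065,-0.004,0,0,0.044]

```text
time: 17.58
tool_pos: [0.6153, -0.1725, 0.1025]
tool_rot: [-3.138, -0.001, 1.342]
contact_force: [0.7, 0.1, -0.5]
opening: 0.0619
grip_force: 0.0
```

Emit:
move_arm:
  motion:
    - [0.4,-0.09,0,0,0,0]
    - [0.835,-0.182,-0.004,0,0,0]
    - [0.835,-0.182,-0.004,0,0,0]

```text
time: 17.95
tool_pos: [0.617, -0.0882, 0.1034]
tool_rot: [-3.139, -0.0, 1.343]
contact_force: [0.4, -0.7, -0.9]
opening: 0.062
grip_force: 0.0
```

Emit:
move_arm:
  motion:
    - [0.4,-0.09,0,0,0,0]
    - [0.836,-0.182,-0.004,0,0,0]
    - [0.836,-0.182,-0.004,0,0,0]

```text
time: 18.32
tool_pos: [0.6188, -0.0037, 0.1041]
tool_rot: [-3.14, -0.0, 1.342]
contact_force: [-0.6, 0.2, -0.5]
opening: 0.0617
grip_force: 0.0
```

Emit:
move_arm:
  motion:
    - [0.4,-0.09,0,0,0,0]
    - [0.835,-0.183,-0.004,0,0,0]
    - [0.835,-0.183,-0.004,0,0,0]

```text
time: 18.7
tool_pos: [0.6204, 0.0812, 0.1047]
tool_rot: [-3.141, 0.0, 1.341]
contact_force: [0.0, -0.2, -1.0]
opening: 0.062
grip_force: 0.0
```

Emit:
move_arm:
  motion:
    - [0.4,-0.09,0,0,0,0]
    - [0.836,-0.182,-0.004,0,0,0]
    - [0.836,-0.182,-0.004,0,0,0]

```text
time: 19.08
tool_pos: [0.6221, 0.1663, 0.1052]
tool_rot: [-3.141, 0.0, 1.341]
contact_force: [0.1, -1.0, 0.1]
opening: 0.0615
grip_force: 0.0
```

Emit:
move_arm:
  motion:
    - [0.4,-0.09,0,0,0,0]
    - [0.835,-0.183,-0.004,0,0,0]
    - [0.835,-0.183,-0.004,0,0,0]
    - [0.835,-0.183,-0.004,0,0,0]
    - [0.835,-0.183,-0.004,0,0,0]
    - [0.835,-0.183,-0.004,0,0,0]

```text
time: 19.82
tool_pos: [0.6236, 0.2501, 0.1062]
tool_rot: [3.142, 0.0, 1.337]
contact_force: [-0.2, -0.8, 0.3]
opening: 0.0621
grip_force: 0.0
```

```bash
python3 -c "
from plan import *
plan((.6226,.2519,.015,76.7))"
```

```text
now [0.6236 0.2501 0.1062] 76.6 19.8 0.0621 [-0.2 -0.8  0.3]
-> [6.226e-01 2.519e-01 1.500e-02 7.670e+01]
   [0.015, -0.014, 0.912] -0.0
```

Emit:
move_arm:
  motion:
    - [0.015,-0.01,0.3,0,0,0]
    - [0.015,-0.01,0.6,0,0,0]
    - [0.015,-0.01,0.8,0,0,0]
    - [0.015,-0.01,0.9,0,0,0]
    - [0.015,-0.01,0.91,0,0,0]
    - [0.015,-0.01,0.91,0,0,0]
    - [0.015,-0.01,0.91,0,0,0]

```text
time: 20.7
tool_pos: [0.6232, 0.2534, 0.0162]
tool_rot: [3.14, -0.001, 1.339]
contact_force: [-0.0, -0.0, -0.3]
opening: 0.0619
grip_force: 0.0
```

Emit:
move_arm:
  motion:
    - [0,0,0,0,0,0]
    - [0,0,0,0,0,0]
    - [0,0,0,0,0,0]
    - [0,0,0,0,0,0]
    - [0,0,0,0,0,0]
  fingers: -1
  newtons: 20

```text
time: 21.32
tool_pos: [0.6228, 0.2532, 0.0154]
tool_rot: [3.141, -0.0, 1.339]
contact_force: [0.7, 0.1, 0.6]
opening: 0.0399
grip_force: 20.0
```

Emit:
move_arm:
  motion:
    - [0,0,-0.1,0,0,0]
    - [0,0,-0.35,0,0,0]
    - [0,0,-0.6,0,0,0]
    - [0,0,-0.9,0,0,0]
    - [0,0,-0.9,0,0,0]

```text
time: 21.95
tool_pos: [0.6241, 0.2537, 0.1084]
tool_rot: [3.137, -0.003, 1.339]
contact_force: [0.5, -0.0, -0.2]
opening: 0.0397
grip_force: 20.0
```

```bash
python3 - <<'E'
from plan import *
plan((.634,.0106,.105,79.6),(.634,.0106,.003,79.6))
E
```

```text
now [0.6241 0.2537 0.1084] 76.7 21.9 0.0397 [ 0.5 -0.  -0.2]
-> [6.34e-01 1.06e-02 1.05e-01 7.96e+01]
   [-0.781, 0.218, 0.011] -0.016
   [-0.791, 0.179, 0.011] 0
   [-0.791, 0.179, 0.012] 0
-> [6.34e-01 1.06e-02 3.00e-03 7.96e+01]
   [-0.0, -0.0, 0.51] -0.0
   [-0.0, -0.0, 0.51] 0
```

Emit:
move_arm:
  motion:
    - [-0.4,0.11,0,0,0,-0.008]
    - [-0.781,0.218,0,0,0,-0.016]
    - [-0.781,0.218,0,0,0,-0.016]

```text
time: 22.32
tool_pos: [0.6255, 0.1694, 0.104]
tool_rot: [-3.14, 0.001, 1.386]
contact_force: [-0.7, 1.4, -0.2]
opening: 0.0397
grip_force: 20.0
```

Emit:
move_arm:
  motion:
    - [-0.4,0.09,0,0,0,0]
    - [-0.791,0.179,0,0,0,0]
    - [-0.791,0.179,0,0,0,0]

```text
time: 22.7
tool_pos: [0.629, 0.0893, 0.1043]
tool_rot: [-3.14, 0.0, 1.386]
contact_force: [0.5, -0.3, -0.9]
opening: 0.0394
grip_force: 20.0
```

Emit:
move_arm:
  motion:
    - [-0.4,0.09,0,0,0,0]
    - [-0.781,0.179,0,0,0,0]
    - [-0.781,0.179,0,0,0,0]
    - [-0.781,0.179,0,0,0,0]
    - [-0.781,0.179,0,0,0,0]
    - [-0.781,0.179,0,0,0,0]

```text
time: 23.45
tool_pos: [0.6326, 0.0123, 0.105]
tool_rot: [-3.141, -0.0, 1.391]
contact_force: [-0.3, -0.5, -0.2]
opening: 0.04
grip_force: 20.0
```

Emit:
move_arm:
  motion:
    - [0,0,0.3,0,0,0]
    - [0,0,0.6,0,0,0]
    - [0,0,0.8,0,0,0]
    - [0,0,0.8,0,0,0]
    - [0,0,0.8,0,0,0]

```text
time: 24.08
tool_pos: [0.6334, 0.0114, 0.0261]
tool_rot: [3.14, -0.0, 1.39]
contact_force: [-0.0, -0.0, 0.3]
opening: 0.0397
grip_force: 20.0
```

```bash
python3 -c "
from plan import *
plan((.634,.0116,.0032,79.6))"
```

```text
now [0.6334 0.0114 0.0261] 79.6 24.1 0.0397 [-0.  -0.   0.3]
-> [6.34e-01 1.16e-02 3.20e-03 7.96e+01]
   [0.003, 0.006, 0.229] 0.0
```

Emit:
move_arm:
  motion:
    - [0,0.005,0.1,0,0,0]
    - [0,0.005,0.16,0,0,0]
    - [0,0.005,0.2,0,0,0]
    - [0,0.005,0.215,0,0,0]
    - [0,0.005,0.225,0,0,0]
    - [0,0.005,0.225,0,0,0]
    - [0,0.005,0.225,0,0,0]

```text
time: 24.95
tool_pos: [0.633, 0.011, 0.0033]
tool_rot: [-3.142, -0.0, 1.389]
contact_force: [-3.9, 0.0, 5.7]
opening: 0.0396
grip_force: 20.0
```

Emit:
move_arm:
  motion:
    - [0,0,0,0,0,0]
    - [0,0,0,0,0,0]
    - [0,0,0,0,0,0]
    - [0,0,-0.2,0,0,0]
    - [0,0,-0.5,0,0,0]
    - [0,0,-0.9,0,0,0]
    - [0,0,-1,0,0,0]
    - [0,0,-1,0,0,0]
  fingers: 0.3

```text
time: 25.95
tool_pos: [0.6333, 0.011, 0.1027]
tool_rot: [3.141, -0.0, 1.389]
contact_force: [0.6, 1.0, -0.4]
opening: 0.0598
grip_force: 0.0
```

```bash
python3 - <<'E'
from fit import *
from plan import *
plan()
c=cam('top'); k=5
im=cv2.resize(c['image'],None,fx=k,fy=k,interpolation=cv2.INTER_CUBIC); raw=im.copy()
p=(.618,.245,np.radians(72)); q,v=fit('wing',c,.012,p,0,1); print(q[:2].round(4),np.degrees(q[2]).round(1),v); draw(im,c,'wing',q,.012,(255,0,255),k)
T=lambda im,u,v,w=80,h=56: im[(v-h//2)*k:(v+h//2)*k,(u-w//2)*k:(u+w//2)*k]
s=cam('side'); s5=cv2.resize(s['image'],None,fx=k,fy=k,interpolation=cv2.INTER_CUBIC)
save('w1',np.vstack([np.hstack([T(raw,200,187),T(im,200,187)]),np.hstack([T(s5,265,222),T(s5,265,320)])]))
E
```

```text
now [0.6333 0.011  0.1027] 79.6 25.9 0.0598 [ 0.6  1.  -0.4]
[0.6205 0.2486] 71.3 -0.3524907179215896
```

View pics/w1.png

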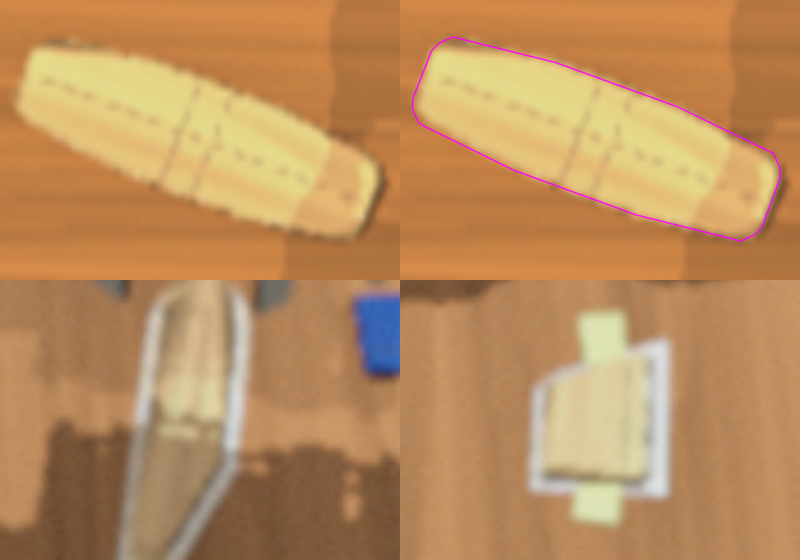

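```bash
python3 -c "
from plan import *
plan((.619,.248,.1027,71.3),(.619,.248,.0035,71.3))"
```

```text
now [0.6323 0.0111 0.101 ] 79.6 26.1 0.0595 [ 0.   0.7 -0.9]
-> [ 0.619   0.248   0.1027 71.3   ]
   [0.769, -0.186, -0.006] 0.046
   [0.734, -0.295, -0.005] 0
   [0.734, -0.295, -0.006] 0
-> [6.19e-01 2.48e-01 3.50e-03 7.13e+01]
   [-0.0, -0.0, 0.992] 0.0
```

Emit:
move_arm:
  motion:
    - [0.38,-0.09,0,0,0,0.023]
    - [0.769,-0.186,-0.006,0,0,0.046]
    - [0.769,-0.186,-0.006,0,0,0.046]
  fingers: 0.8

```text
time: 26.42
tool_pos: [0.6276, 0.0927, 0.1014]
tool_rot: [-3.139, 0.0, 1.248]
contact_force: [-0.3, -1.0, -0.0]
opening: 0.0813
grip_force: 0.0
```

Emit:
move_arm:
  motion:
    - [0.37,-0.15,0,0,0,0]
    - [0.734,-0.295,-0.005,0,0,0]
    - [0.734,-0.295,-0.005,0,0,0]

```text
time: 26.8
tool_pos: [0.6235, 0.1707, 0.1023]
tool_rot: [-3.14, 0.001, 1.248]
contact_force: [-1.0, -0.1, -0.2]
opening: 0.0827
grip_force: 0.0
```

Emit:
move_arm:
  motion:
    - [0.37,-0.15,0,0,0,0]
    - [0.734,-0.295,-0.006,0,0,0]
    - [0.734,-0.295,-0.006,0,0,0]
    - [0.734,-0.295,-0.006,0,0,0]
    - [0.734,-0.295,-0.006,0,0,0]
    - [0.734,-0.295,-0.006,0,0,0]

```text
time: 27.55
tool_pos: [0.6202, 0.2467, 0.1043]
tool_rot: [-3.142, 0.0, 1.243]
contact_force: [-0.5, -0.2, 0.2]
opening: 0.0831
grip_force: 0.0
```

Emit:
move_arm:
  motion:
    - [0,0,0.3,0,0,0]
    - [0,0,0.6,0,0,0]
    - [0,0,0.75,0,0,0]
    - [0,0,0.75,0,0,0]
    - [0,0,0.75,0,0,0]
    - [0,0,0.75,0,0,0]

```text
time: 28.3
tool_pos: [0.6207, 0.2482, 0.0307]
tool_rot: [3.14, -0.001, 1.245]
contact_force: [0.5, 0.3, 0.2]
opening: 0.0826
grip_force: 0.0
```

```bash
python3 -c "
from plan import *
plan((.619,.248,.0035,71.3))"
```

```text
now [0.6207 0.2482 0.0307] 71.3 28.3 0.0826 [0.5 0.3 0.2]
-> [6.19e-01 2.48e-01 3.50e-03 7.13e+01]
   [-0.007, -0.016, 0.272] 0.0
```

Emit:
move_arm:
  motion:
    - [0,-0.01,0.12,0,0,0]
    - [0,-0.01,0.2,0,0,0]
    - [0,-0.01,0.265,0,0,0]
    - [0,-0.01,0.265,0,0,0]
    - [0,-0.01,0.265,0,0,0]
    - [0,-0.01,0.265,0,0,0]

```text
time: 29.05
tool_pos: [0.6192, 0.2483, 0.0032]
tool_rot: [3.141, -0.0, 1.245]
contact_force: [0.1, 0.5, -0.4]
opening: 0.0827
grip_force: 0.0
```

Emit:
move_arm:
  motion:
    - [0,0,0,0,0,0]
    - [0,0,0,0,0,0]
    - [0,0,0,0,0,0]
    - [0,0,0,0,0,0]
    - [0,0,0,0,0,0]
  fingers: -1
  newtons: 25

```text
time: 29.68
tool_pos: [0.6191, 0.2483, 0.003]
tool_rot: [3.141, -0.0, 1.245]
contact_force: [0.8, 0.1, 0.7]
opening: 0.0616
grip_force: 25.0
```

Emit:
move_arm:
  motion:
    - [0,0,-0.1,0,0,0]
    - [0,0,-0.35,0,0,0]
    - [0,0,-0.6,0,0,0]
    - [0,0,-0.9,0,0,0]
    - [0,0,-1,0,0,0]
    - [0,0,-1,0,0,0]

```text
time: 30.42
tool_pos: [0.6191, 0.2484, 0.1033]
tool_rot: [3.141, -0.001, 1.245]
contact_force: [0.8, 0.1, -0.8]
opening: 0.0616
grip_force: 25.0
```

```bash
python3 - <<'E'
from plan import *
plan((.620,-.04,.105,70.8),(.4511,-.2536,.105,70.8),(.4511,-.2536,.0035,70.8))
E
```

```text
now [0.6191 0.2484 0.1033] 71.3 30.4 0.0616 [ 0.8  0.1 -0.8]
-> [ 6.20e-01 -4.00e-02  1.05e-01  7.08e+01]
   [-0.91, 0.311, -0.006] 0.003
   [-0.906, 0.319, -0.006] 0
   [-0.907, 0.32, -0.005] 0
-> [ 0.4511 -0.2536  0.105  70.8   ]
   [-0.858, -0.297, -0.0] -0.0
   [-0.857, -0.297, -0.0] 0
   [-0.858, -0.298, -0.0] 0
-> [ 4.511e-01 -2.536e-01  3.500e-03  7.080e+01]
   [0.0, 0.0, 0.507] -0.0
   [0.0, 0.0, 0.508] 0
```

Emit:
move_arm:
  motion:
    - [-0.45,0.15,0,0,0,0.003]
    - [-0.91,0.311,-0.006,0,0,0.003]
    - [-0.91,0.311,-0.006,0,0,0.003]

```text
time: 30.8
tool_pos: [0.6187, 0.1487, 0.1018]
tool_rot: [-3.139, 0.002, 1.231]
contact_force: [-0.0, 0.1, -0.3]
opening: 0.0616
grip_force: 25.0
```

Emit:
move_arm:
  motion:
    - [-0.45,0.16,0,0,0,0]
    - [-0.906,0.319,-0.006,0,0,0]
    - [-0.906,0.319,-0.006,0,0,0]

```text
time: 31.18
tool_pos: [0.6192, 0.0537, 0.1028]
tool_rot: [-3.14, 0.001, 1.232]
contact_force: [0.5, -1.0, -0.8]
opening: 0.0615
grip_force: 25.0
```

Emit:
move_arm:
  motion:
    - [-0.45,0.16,0,0,0,0]
    - [-0.907,0.32,-0.005,0,0,0]
    - [-0.907,0.32,-0.005,0,0,0]

```text
time: 31.55
tool_pos: [0.6198, -0.0417, 0.1036]
tool_rot: [-3.14, 0.0, 1.232]
contact_force: [-1.0, 0.7, -0.8]
opening: 0.0616
grip_force: 25.0
```

Emit:
move_arm:
  motion:
    - [-0.43,-0.15,0,0,0,0]
    - [-0.858,-0.297,0,0,0,0]
    - [-0.858,-0.297,0,0,0,0]

```text
time: 31.92
tool_pos: [0.5623, -0.1112, 0.104]
tool_rot: [-3.139, -0.0, 1.234]
contact_force: [0.8, 1.6, -0.1]
opening: 0.0617
grip_force: 25.0
```

Emit:
move_arm:
  motion:
    - [-0.43,-0.15,0,0,0,0]
    - [-0.857,-0.297,0,0,0,0]
    - [-0.857,-0.297,0,0,0,0]

```text
time: 32.3
tool_pos: [0.507, -0.1824, 0.1042]
tool_rot: [-3.141, -0.001, 1.234]
contact_force: [0.3, -0.6, -1.0]
opening: 0.0615
grip_force: 25.0
```

Emit:
move_arm:
  motion:
    - [-0.43,-0.15,0,0,0,0]
    - [-0.858,-0.298,0,0,0,0]
    - [-0.858,-0.298,0,0,0,0]
    - [-0.858,-0.298,0,0,0,0]
    - [-0.858,-0.298,0,0,0,0]

```text
time: 32.92
tool_pos: [0.4522, -0.2522, 0.1044]
tool_rot: [3.141, -0.001, 1.237]
contact_force: [0.6, -0.5, -0.8]
opening: 0.0616
grip_force: 25.0
```

Emit:
move_arm:
  motion:
    - [0,0,0.3,0,0,0]
    - [0,0,0.6,0,0,0]
    - [0,0,0.8,0,0,0]
    - [0,0,0.8,0,0,0]
    - [0,0,0.8,0,0,0]
    - [0,0,0.8,0,0,0]

```text
time: 33.67
tool_pos: [0.4517, -0.2539, 0.0255]
tool_rot: [3.14, 0.0, 1.236]
contact_force: [0.2, -0.5, -0.9]
opening: 0.0617
grip_force: 25.0
```

```bash
python3 -c "
from plan import *
plan((.4511,-.2536,.0032,70.8))"
```

```text
now [ 0.4517 -0.2539  0.0255] 70.8 33.7 0.0617 [ 0.2 -0.5 -0.9]
-> [ 4.511e-01 -2.536e-01  3.200e-03  7.080e+01]
   [0.0, -0.007, 0.223] -0.0
```

Emit:
move_arm:
  motion:
    - [0,0,0.1,0,0,0]
    - [0,0,0.16,0,0,0]
    - [0,0,0.19,0,0,0]
    - [0,0,0.21,0,0,0]
    - [0,0,0.22,0,0,0]
    - [0,0,0.22,0,0,0]
    - [0,0,0.22,0,0,0]

```text
time: 34.55
tool_pos: [0.4509, -0.2537, 0.0029]
tool_rot: [3.142, -0.0, 1.235]
contact_force: [-2.4, 1.1, 5.8]
opening: 0.0617
grip_force: 25.0
```

Emit:
move_arm:
  motion:
    - [0,0,0,0,0,0]
    - [0,0,0,0,0,0]
    - [0,0,0,0,0,0]
    - [0,0,-0.2,0,0,0]
    - [0,0,-0.5,0,0,0]
    - [0,0,-0.9,0,0,0]
    - [0,0,-1,0,0,0]
    - [0,0,-1,0,0,0]
  fingers: 0.75

```text
time: 35.55
tool_pos: [0.4511, -0.2538, 0.1026]
tool_rot: [3.141, 0.0, 1.235]
contact_force: [0.6, 0.4, -0.8]
opening: 0.0807
grip_force: 0.0
```

Emit:
move_arm:
  motion:
    - [-0.4,-0.2,-0.4,0,0,0]
    - [-0.8,-0.3,-0.8,0,0,0]
    - [-0.8,-0.3,-0.8,0,0,0]
    - [-0.8,-0.3,-0.8,0,0,0]

```text
time: 36.05
tool_pos: [0.3958, -0.3185, 0.1807]
tool_rot: [-3.139, -0.002, 1.235]
contact_force: [-0.6, -0.1, -0.2]
opening: 0.0802
grip_force: 0.0
```

```bash
python3 - <<'E'
from h import *
from plan import *
plan()
c=cam('top'); s=cam('side')
a=rect(c,.38,.70,-.37,.34,.0,1100)[:, :780]
b=cv2.resize(s['image'][100:,130:300],None,fx=.85,fy=.85)
b=cv2.resize(s['image'][110:384,130:330],(330,240))
im=np.zeros((600,800,3),np.uint8); im[:352,:a.shape[1]]=a[:352]; b2=s['image'][265:384,140:300]; b2=cv2.resize(b2,(320,238),interpolation=cv2.INTER_CUBIC); im[355:593,:320]=b2
b3=cv2.resize(s['image'][180:265,220:300],(224,238),interpolation=cv2.INTER_CUBIC); im[355:593,330:554]=b3
save('end',im)
E
```

```text
now [ 0.3958 -0.3185  0.1807] 70.7 36.0 0.0802 [-0.6 -0.1 -0.2]
```

View pics/end.png

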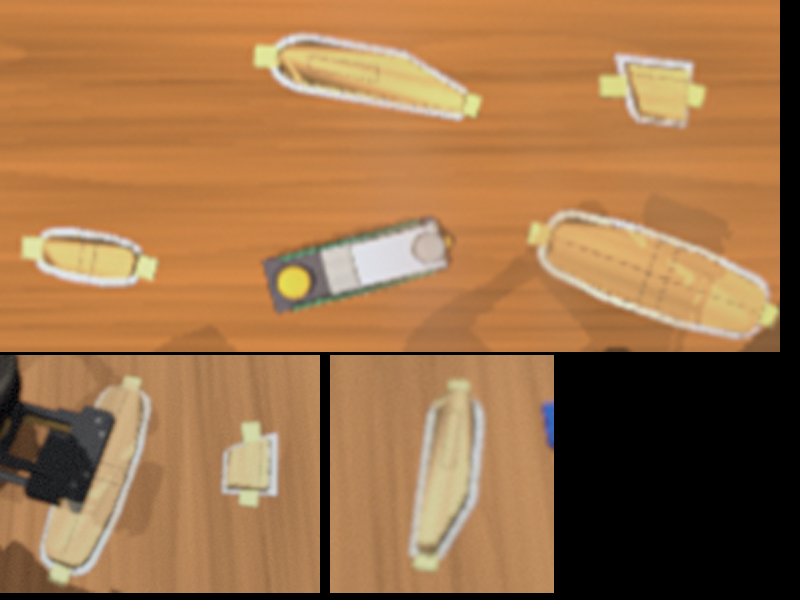

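All four parts lie within their outlines with even borders: tailplane (90,258), fuselage (370,78), fin (658,92), wing (655,275).

```bash
python3 -c "
from cell import robot
print(robot.hand_in())"
```

```text
the job is handed in; nothing more can be done
None
```

I laid the tailplane, fin, fuselage and wing on their patterns in that order and handed the job in at about 36 s; the last pictures show each inside its outline and the block plane apparently in place, but no verdict was returned.

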